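# Change over the sensor housing and hold the magnifier over the new one

### The job

Swap the two steel sensor housings: take the finished, lidded one out of the clamping fixture's nest and seat it in the parts tray (either pocket), and seat the open one with the pins from the tray in the nest; set them down, do not drop them. Then pick up the magnifier by its handle, carry it clear of the clamping cylinders and finish still holding it level and still, its lens centred about 2 cm above the new housing, so that the pins can be inspected. The magnifier must never touch the fixture or the housings, and leave the bottle, the lid box and the screwdriver alone.

Things in the scene. Friction and masses are not known exactly. Their poses are not given: they have to be found in the camera images.
- fixture: Clamping fixture, aluminium and grey, fixed to the bench. Origin: centre of the underside of its base plate (150 x 440 x 15 mm); z up, y along its length, x to its rear, -x to its open front (towards the robot). In the middle a pedestal carries the square nest plate, 90 x 90 mm, top 97 mm above the bench. Front and rear of the nest all is lower than that.
- cylinder_l (a point): Top centre of the grey air cylinder at the fixture's +y side, 152 mm above the bench, 163 mm from the nest's axis. Cylinder and bracket span 118 to 206 mm from the nest's axis in y and 48 mm each way in x; bracket 155 mm high, two fittings on top to 170 mm. Its retracted rod, axis 119 mm above the bench, has a 26 mm thick conical nose that ends 76 mm from the nest's axis.
- cylinder_r (a point): The same at the fixture's -y side (mirror image of cylinder_l).
- nest (a point): Centre of the floor of the nest, a round recess of 48 mm diameter, 6 mm deep with a 2 mm chamfer, in the top of the nest plate; 91 mm above the bench, on the fixture's vertical axis. Axes as the fixture's.
- tray: White plastic parts tray, 180 (x) x 80 (y) x 22 mm high, fixed to the bench; origin at the centre of its underside, z up. Two round pockets in its top, 90 mm apart along x. It lies to the left or right of the fixture's front.
- pocket_near (a point): Centre of the floor of the tray's pocket at x = -45 mm in the tray's frame (48 mm diameter, 8 mm deep, 2 mm chamfer, floor 14 mm above the bench). The new housing starts in this one.
- pocket_far (a point): Centre of the floor of the tray's other pocket, at x = +45 mm in the tray's frame, of the same size; empty at the start.
- done_center (a point): Centre, half-way up, of the finished housing, loose, turned steel, with a flat closed lid welded on; it starts in the nest. 44 mm tall: foot 44 mm in diameter and 10 mm high, tapering to 39 mm at the underside; above it a body of 38 mm diameter up to the top. The centre lies 22 mm above the underside; z up along its axis. About 0.18 kg.
- new_center (a point): Centre, half-way up, of the new housing, loose, same sizes as the finished one (44 mm tall, tapered foot, body 38 mm diameter), but open at the top: a 3 mm deep mouth with five brass pins on a copper-coloured disc. It starts in a tray pocket. Its top lies 22 mm above this point. About 0.17 kg.
- magnifier: Hand magnifier, black plastic with a clear glass lens, about 0.12 kg, 205 mm long, lying flat, left or right of the fixture's front. x runs along the handle towards the lens, z up. Origin on the underside, where the handle ends towards the lens. Round rim of 84 mm diameter and 14 mm thickness centred at x = +55 mm, a short steel neck, and a straight handle from x = -108 to 0 mm, 18 mm wide (y) and 16 mm high (z).
- lens (a point): Centre of the magnifier's lens, at mid-thickness: 7 mm above the underside of the rim, 8 mm above the bench as it lies. z is the lens's axis.
- handle (a point): Point to grip on the magnifier's handle, 85 mm from the lens centre along the handle, half-way up its 16 mm thickness (8 mm above the bench as it lies). x points to the lens.
- solvent: Bystander: amber bottle with black cap and paper label, 48 mm diameter, 110 mm tall, standing in front of the fixture. Origin at the centre of its underside.
- lid_box: Bystander: round white box with a blue cover, 70 mm diameter, 30 mm high, standing in front of the fixture. Origin at the centre of its underside.
- screwdriver: Bystander: screwdriver with green handle, 170 mm long, lying in front of the fixture, handle to -x. Origin on its underside.
Mind the look-alikes: they are no part of the job. Leave any blue or green look-alike of the part that bears new_center alone.

How it is judged (in metres and radians):
On the way:
1. the housings have changed places: the finished one seated in a tray pocket, the new one seated in the nest, both let go (((horizontal distance between done_center and pocket_near below 0.006 m and z of done_center in the frame of pocket_near between 0.018 and 0.0255 m and angle between done_center's own z axis and vertical below 0.08 rad) or (horizontal distance between done_center and pocket_far below 0.006 m and z of done_center in the frame of pocket_far between 0.018 and 0.0255 m and angle between done_center's own z axis and vertical below 0.08 rad)) and horizontal distance between new_center and nest below 0.005 m and z of new_center in the frame of nest between 0.018 and 0.0245 m and angle between new_center's own z axis and vertical below 0.08 rad and contact force between the fingers and housing_done below 0.01 N and contact force between the fingers and housing_new below 0.01 N), for 0.2 s.
At the end, for the whole second after the job is handed in: Finished housing seated upright in a tray pocket (within 6 mm), new one in the nest (within 5 mm), both let go. Magnifier held by its handle, touching nothing else, slower than 20 mm/s: lens within 10 mm of the new housing's axis, level to 0.14 rad, its rim 8 to 34 mm above the housing's top (all of step 1 and horizontal distance between lens and new_center below 0.01 m and z of lens in the frame of new_center between 0.037 and 0.063 m and angle between lens's own z axis and vertical below 0.14 rad and linear speed of magnifier below 0.02 m/s and contact force between the fingers and magnifier above 2 N and distance between the grasp point and lens above 0.05 m and contact force between magnifier and fixture below 0.02 N and contact force between magnifier and housing_new below 0.02 N); the arm keeps its last pose, push and grip.
It fails at once if the magnifier touches the fixture or a housing (over 0.5 N) (contact force between magnifier and fixture above 0.5 N or contact force between magnifier and housing_new above 0.5 N or contact force between magnifier and housing_done above 0.5 N).
It fails at once if a housing is dropped (falls free faster than 0.5 m/s, over 12 mm) ((linear speed of housing_done above 0.5 m/s and contact force between the fingers and housing_done below 0.01 N) or (linear speed of housing_new above 0.5 m/s and contact force between the fingers and housing_new below 0.01 N)).
It fails at once if a bystander is moved over 30 mm or knocked over ((distance of solvent from where it was at the start of the episode above 0.03 m or angle between solvent's own z axis and vertical above 0.5 rad) or (distance of lid_box from where it was at the start of the episode above 0.03 m or angle between lid_box's own z axis and vertical above 0.5 rad) or distance of screwdriver from where it was at the start of the episode above 0.03 m).
It also fails if it takes over 69 s, if anything falls off the work surface, if the arm or the gripper's body presses on something with over 40 N, if the wrist force passes 120 N, or if a joint passes its speed limit or range.

### The arm

A 6-joint arm with a two-finger parallel gripper is mounted at the origin on the work surface. World frame = base frame: x ahead of the robot, y to its left, z up, the work surface at z = 0. Lengths are in m, angles in degrees, forces in N, time in s.
With the tool pointing down it reaches from about 0.4 to 0.825 m from the base axis. Payload 7 kg.
Tool frame: the origin (TCP) lies at the very end of the fingers, on their centre line; the grasp point (between the pads) lies 19 mm behind it (r.grasp_offset is the z of the grasp point in the tool frame, in m); z points along the fingers, y is the direction in which the jaws open and shut (so a half turn about z gives the same grasp; the last joint's range is limited). The gripper opens to 88 mm and grips with 3 to 60 N. Pads are 19 mm wide; open, the fingers measure 130 mm over their backs; the gripper's body (78 mm by 193 mm) begins 47 mm behind the grasp point.
Start: joints at [83.199, 20.546, 0.682, 0, -70.136, -16.507], TCP at [0.267, 0.62, 0.193] pointing down, gripper open.
Joint ranges: [-176.03, 176.03], [-82.01, 121.73], [-58.28, 71.71], [-173.87, 95.51], [-174.79, -0.11], [-173.66, 173.66]. Speed limits (degrees/s): [136.94, 136.94, 172.46, 180, 180, 180].

### API

Orientations are given as [roll, pitch, yaw] about the fixed x, y, z axes, in that order (R = Rz(yaw) Ry(pitch) Rx(roll)).
In Python, from plant import r gives the robot as it stands.
- The arm moves only by the tool carry_out, never from a script. Its argument "plan" is a list of rows, each a list of 6 numbers: the shift along the world's x, y, z in m, then the turn, a rotation vector about the world's x, y, z in rad. In form: [[tx, ty, tz, wx, wy, wz], ...]. A call has 1 to 12 rows; each row shifts and turns the pose as measured when the row begins; what a row does not reach is not made up. A row lasts 1/12 s, in which the tool goes at most 41.7 mm and 7.16 degrees, less where a joint would pass 70% of its speed; a pose out of reach is approached as far as the arm can. A call with a gripper value outside its range is refused whole. "fingers" is the closure, from -1 (fully open) to 1 (shut), set as the call begins (left out, the last holds). The fingers move at their own pace and stop on an object; "force" is the grip in N (left out, the last holds). Time passes only in rows, so rows that do not move let the fingers close. It gives the time, the measured TCP pose, the force and the opening at its end, in the units of the state.
- r.get_state(): the state, without advancing time (a new reading comes with each control period).
- r.capture(name): name is "scene" or "top" or "wrist"; returns the picture (480x640x3 uint8, red, green, blue); there is no depth.
- r.camera_model(name): a dict with "fov_y" (degrees; the focal length in pixels is half the picture's height over the tangent of half this angle, whatever the lens; pixels are square), "cx", "cy" (the principal point, pixels), "R" (3x3) and "t" (3): a world point X has camera coordinates R X + t; the wrist camera has in their place "mount" (4x4, takes a point from camera to tool coordinates, whose origin is the TCP and whose axes are the flange's). Camera axes: x right, y down, z forward; pixel columns grow to the right and rows downward; lengths in m; the calibration is good to about 2 mm. A picture is of the moment at which its call begins: read the wrist's pose just before it. camera_model takes no time and is no camera call.
- r.close_job(): hands the job in, once; it reports no verdict.
The state is a dict: "time_s": time; "joints": joint angles; "qd": joint speeds; "joint_torque": joint torques, N m; "tcp_pos": TCP position; "eef_rot": TCP orientation; "contact_force": force on the tool from outside, world axes, zero at the start; "moment": the same for the moment, N m; "gripper_width": finger opening in m.
Only numpy, scipy, OpenCV 4.12 (cv2) and the standard library are available. Lean on these libraries where they do the work, as an engineer would, in place of code of your own. Each camera call takes 0.05 s, during which the arm holds its last target.

## Working session

There is one attempt and no reset: what is moved stays moved. The work goes in short steps, Python scripts to look and compute and a tool call to move; the robot and the scene stay as the last step left them, time stands still between calls to the robot, and variables do not carry over. Pictures are saved under pics/ and viewed, and the job is handed in when it is done.

Besides the shell and the picture viewer there is one more tool, called after "Call:" by a JSON object that holds its "api" and its "payload". carry_out: Moves the arm, as the interface text tells. Its arguments: {"type":"object","properties":{"plan":{"type":"array"},"fingers":{"type":"number"},"force":{"type":"number"}},"required":["plan"]}

```bash
ls; mkdir -p pics
python3 - <<'E'
from plant import r
import cv2
for n in("scene","top","wrist"):
    s=r.get_state()
    cv2.imwrite(f"pics/{n}0.png",r.capture(n)[:,:,::-1])
    print(n,r.camera_model(n))
print(s, r.grasp_offset)
E
```

```text
pics
scene {'fov_y': 42.747548125732266, 'cx': 328.69701628902124, 'cy': 231.87316148397383, 'R': array([[-0.67077269,  0.74163963, -0.00588656],
       [ 0.46416471,  0.41359484, -0.7832563 ],
       [-0.57845926, -0.52811927, -0.62167107]]), 't': array([ 0.29079814, -0.13683495,  1.78801339])}
top {'fov_y': 51.64012485866705, 'cx': 321.5687582384965, 'cy': 244.0895960549752, 'R': array([[-0.01466573, -0.99974209, -0.01733995],
       [-0.98618263,  0.01732438, -0.16475339],
       [ 0.1650113 ,  0.01468413, -0.98618236]]), 't': array([0.05367271, 0.51692278, 1.07586633])}
wrist {'fov_y': 59.330452824084155, 'cx': 322.55664510108494, 'cy': 244.94904983876637, 'mount': array([[-4.55063391e-05, -9.63175669e-01, -2.68872887e-01,
         7.25423725e-02],
       [ 9.99999866e-01, -1.82662986e-04,  4.85099902e-04,
        -2.95735580e-04],
       [-5.16349547e-04, -2.68872828e-01,  9.63175548e-01,
        -1.91685241e-01],
       [ 0.00000000e+00,  0.00000000e+00,  0.00000000e+00,
         1.00000000e+00]])}
{'time_s': 0.1, 'joints': array([ 8.31992976e+01,  2.05866741e+01,  6.38449686e-01, -1.60105067e-02,
       -7.01348150e+01, -1.65063060e+01]), 'qd': array([-0.11579043, -0.07468435,  0.15593801,  0.04606133,  0.05501816,
        0.0501679 ]), 'joint_torque': array([-1.65224534e-03, -5.84161556e+01,  2.93751276e+01,  7.01545089e+00,
        1.02297086e-02, -4.03085846e-05]), 'tcp_pos': array([0.2669238 , 0.61945779, 0.19262489]), 'eef_rot': array([ 1.79916106e+02, -9.16373941e-03, -2.33124531e+01]), 'contact_force': array([-0.10775318, -0.63202773,  0.07602718]), 'moment': array([-0.00748262, -0.00200913,  0.00851487]), 'gripper_width': 0.08746370640333877} -0.0188
```

View pics/scene0.png

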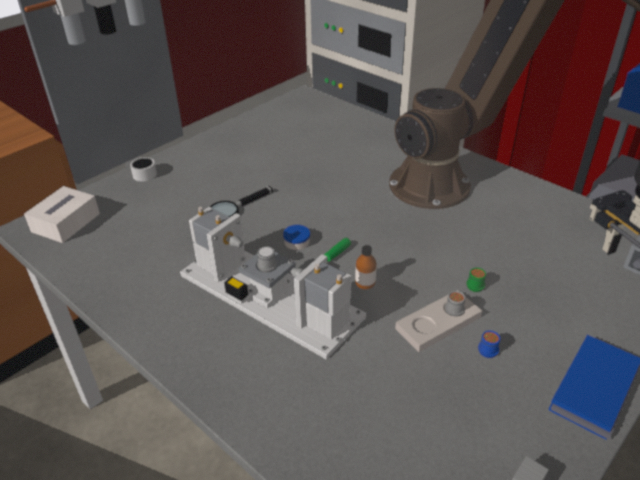

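View pics/top0.png

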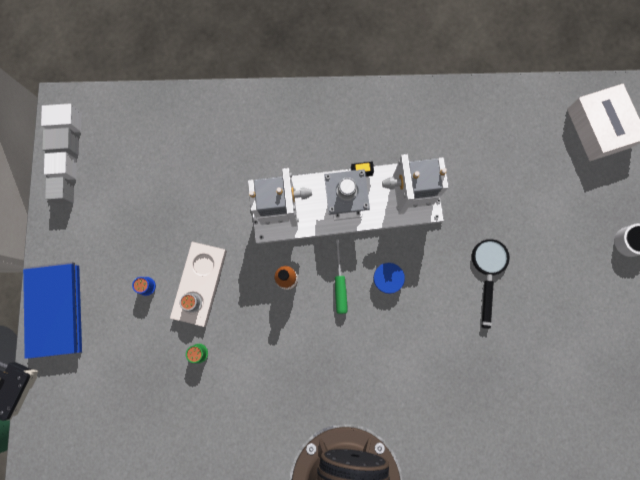

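View pics/wrist0.png

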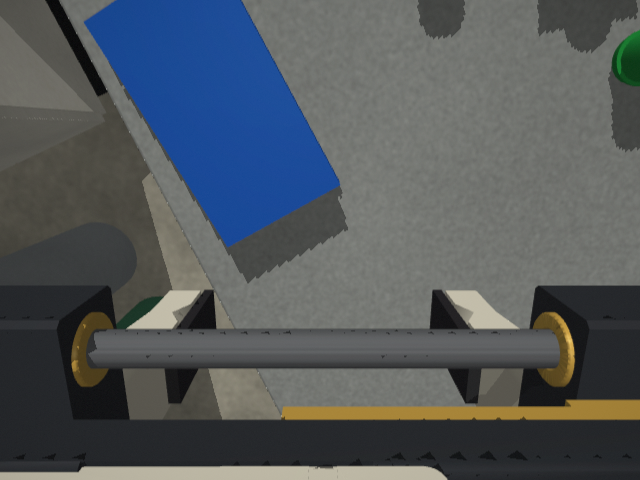

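The top view shows the finished housing in the nest at (347,187), the tray at about (198,285) with a steel housing at (190,302) and an empty pocket at (203,263), and the magnifier lens at (490,257) with its handle running to (487,325). The bottle is at (286,277), the lid box at (389,278) and the screwdriver at (341,290).

Three things could be the new housing: blue (144,286), green (196,354) and steel-grey in the tray (190,302). The steel one in the tray fits the description, so I'll confirm it in an enlarged crop.

```bash
cat > h.py <<'E'
import numpy as np,cv2
from plant import r
def K(m):
    f=240/np.tan(np.radians(m['fov_y']/2)); return f,m['cx'],m['cy']
def cam(n,st=None):
    m=r.camera_model(n)
    if n!='wrist': return m,np.array(m['R']),np.array(m['t'])
    from scipy.spatial.transform import Rotation as Ro
    T=np.eye(4);T[:3,:3]=Ro.from_euler('xyz',st['eef_rot'],degrees=True).as_matrix();T[:3,3]=st['tcp_pos']
    W=np.linalg.inv(T@np.array(m['mount'])); return m,W[:3,:3],W[:3,3]
def toplane(n,px,z,st=None):
    m,R,t=cam(n,st);f,cx,cy=K(m)
    px=np.atleast_2d(px).astype(float)
    d=np.c_[(px[:,0]-cx)/f,(px[:,1]-cy)/f,np.ones(len(px))]@R
    C=-R.T@t
    return C+d*((z-C[2])/d[:,2])[:,None]
def proj(n,X,st=None):
    m,R,t=cam(n,st);f,cx,cy=K(m)
    c=np.atleast_2d(X)@R.T+t
    return np.c_[c[:,0]/c[:,2]*f+cx,c[:,1]/c[:,2]*f+cy]
E
python3 - <<'E'
import cv2,numpy as np
a=cv2.imread('pics/top0.png')
def crop(x0,y0,w,h,s): return cv2.resize(a[y0:y0+h,x0:x0+w],None,fx=s,fy=s,interpolation=cv2.INTER_CUBIC)
cv2.imwrite('pics/c1.png',crop(125,235,120,140,4))
cv2.imwrite('pics/c2.png',crop(245,145,210,110,3.8) if 0 else crop(245,145,200,110,4))
cv2.imwrite('pics/c3.png',crop(455,225,70,110,5))
from h import toplane
for nm,p,z in [('done',(347,187),.135),('new',(190,302),.058),('pfar',(203,264),.022),('lens',(490,257),.015),('hend',(487,325),.016),('bottle',(286,274),.11),('lid',(389,278),.03),('sd',(341,294),.02)]:
    print(nm,toplane('top',p,z).round(4))
E
```

```text
done [[ 0.6234 -0.0114  0.135 ]]
new [[0.3915 0.3357 0.058 ]]
pfar [[0.4798 0.3184 0.022 ]]
lens [[ 0.4857 -0.3396  0.015 ]]
hend [[ 0.3322 -0.3218  0.016 ]]
bottle [[0.4442 0.12   0.11  ]]
lid [[ 0.4398 -0.1052  0.03  ]]
sd [[0.4063 0.0034 0.02  ]]
```

View pics/c1.png

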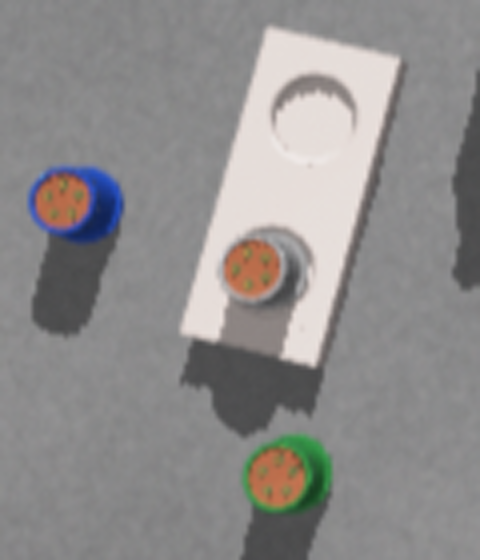

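View pics/c2.png

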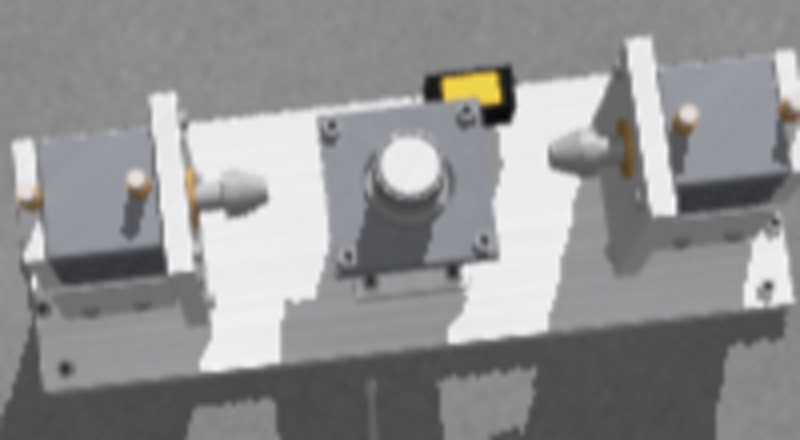

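View pics/c3.png

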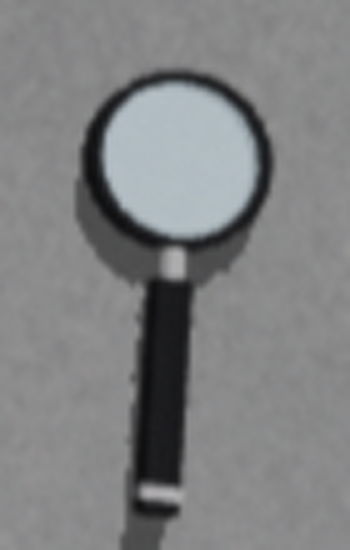

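The crops confirm it. The steel-grey housing in the tray (crop 253,267) is the one with new_center; the blue and green ones stand loose on the bench. I'll compute the layout next.

Run:
```python
import numpy as np
from h import toplane
def P(off,s,pts,z): 
    px=(np.array(pts)+.5)/s-.5+np.array(off); return toplane('top',px,z)
np.set_printoptions(precision=4,suppress=True)
T=P((125,235),4,[(268,26),(401,57),(322,366),(181,334)],.022);print('tray',T.mean(0),[np.degrees(np.arctan2(*(v)[[1,0]])) for v in (T[0]-T[3],T[1]-T[2])],np.linalg.norm(T[0]-T[3]),np.linalg.norm(T[0]-T[1]))
c=T.mean(0);u=(T[0]-T[3]+T[1]-T[2]);u/=np.linalg.norm(u);print('far',c+.045*u,'near',c-.045*u)
print('new',P((125,235),4,[(253,267)],.058),'pfar',P((125,235),4,[(315,119)],.022))
print('blue,green',P((125,235),4,[(63,202),(279,480)],.044))
N=P((245,145),4,[(319,115),(480,100),(498,258),(336,278)],.097);v=N[0]-N[3]+N[1]-N[2];print('nest',N.mean(0),np.degrees(np.arctan2(v[1],v[0])),np.linalg.norm(N[0]-N[3]),np.linalg.norm(N[0]-N[1]))
v=N[0]-N[1]+N[3]-N[2];print(np.degrees(np.arctan2(v[1],v[0])))
print('done',P((245,145),4,[(410,167)],.135))
M=P((455,225),5,[(180,158),(158,505)],.012);print(M,np.degrees(np.arctan2(*(M[0]-M[1])[[1,0]])),np.linalg.norm(M[0]-M[1]))
```

```text
tray [0.4361 0.3288 0.022 ] [np.float64(-14.143887188982314), np.float64(-13.323100184015662)] 0.18102054146294727 0.0799046754842912
far [0.4798 0.3181 0.022 ] near [0.3924 0.3395 0.022 ]
new [[0.393  0.3404 0.058 ]] pfar [[0.4789 0.3175 0.022 ]]
blue,green [[0.4316 0.4523 0.044 ]
 [0.2778 0.3267 0.044 ]]
nest [ 0.6244 -0.012   0.097 ] 4.715853678087376 0.09226044641945813 0.08886902952344035
95.25475811390389
done [[ 0.6248 -0.0117  0.135 ]]
[[ 0.4879 -0.3421  0.012 ]
 [ 0.3309 -0.3212  0.012 ]] -7.586491229006301 0.15842137222632102
```

Call:
{"api": "carry_out", "payload": {"plan": [[0.017,-0.029,0.005,0,0,0.016],[0.017,-0.029,0.005,0,0,0.016],[0.017,-0.029,0.005,0,0,0.016],[0.017,-0.029,0.005,0,0,0.016],[0.017,-0.029,0.005,0,0,0.016],[0.017,-0.029,0.005,0,0,0.016],[0.017,-0.029,0.005,0,0,0.016],[0.017,-0.029,0.005,0,0,0.016],[0.017,-0.029,0.005,0,0,0.016],[0.017,-0.029,0.005,0,0,0.016],[0,0,0,0,0,0]], "fingers": -1, "force": 25}}

```text
time_s: 1.07
tcp_pos: [0.4386, 0.3152, 0.2392]
eef_rot: [179.4, -0.0, -13.3]
contact_force: [-0.6, 0.8, -0.2]
gripper_width: 0.0876
```

Run:
```python
import numpy as np,cv2
from h import *
s=r.get_state();im=r.capture('wrist');cv2.imwrite('pics/w1.png',im[:,:,::-1]);np.save('w1.npy',s,allow_pickle=True)
print(s['tcp_pos'],s['eef_rot'],s['qd'])
for X in [(.393,.3405,.058),(.4795,.318,.022)]: print(proj('wrist',X,s))
```

```text
[0.43862828 0.31517883 0.23918456] [ 1.79432903e+02 -3.04472367e-02 -1.33497425e+01] [ 1.43436553  0.35845579 -0.33880054 -0.86669463  1.20437843 -3.80007855]
[[305.57885656 264.47213203]]
[[307.65162946 163.77744139]]
```

View pics/w1.png

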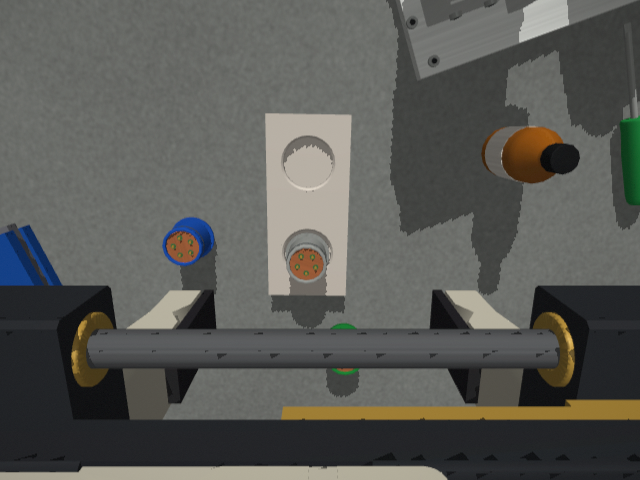

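The wrist view shows the new housing's top at (306,263), predicted (305.6,264.5), and the empty pocket at (308,162.5), predicted (307.6,163.8). That is agreement to about 1 mm. Next I go over the nest.

Call:
{"api": "carry_out", "payload": {"plan": [[0.016,-0.028,0.002,0,0,-0.114],[0.016,-0.028,0.002,0,0,-0.114],[0.016,-0.028,0.002,0,0,-0.114],[0.016,-0.028,0.002,0,0,-0.114],[0.016,-0.028,0.002,0,0,-0.114],[0.016,-0.028,0.002,0,0,-0.114],[0.016,-0.028,0.002,0,0,-0.114],[0.016,-0.028,0.002,0,0,-0.114],[0.016,-0.028,0.002,0,0,-0.114],[0.016,-0.028,0.002,0,0,-0.114],[0.016,-0.028,0.002,0,0,-0.09],[0,0,0,0,0,0]]}}

```text
time_s: 2.12
tcp_pos: [0.6176, 0.0035, 0.2566]
eef_rot: [179.2, 0.1, -87.0]
contact_force: [-0.4, 1.0, -0.5]
gripper_width: 0.0874
```

Run:
```python
import numpy as np,cv2
from h import *
s=r.get_state();im=r.capture('wrist');cv2.imwrite('pics/w2.png',im[:,:,::-1])
print(s['tcp_pos'],s['eef_rot'],s['joints'])
print(proj('wrist',[(.6246,-.0118,.135),(.6246,-.0118,.097)],s))
```

```text
[0.61760032 0.00345086 0.25656591] [ 1.79233235e+02  1.14830058e-01 -8.69955309e+01] [ 18.19418414  13.83454     -0.43096304  -0.32064033 -76.44459994
 -15.1118614 ]
[[312.35458989 205.39785358]
 [312.74036089 197.27487161]]
```

View pics/w2.png

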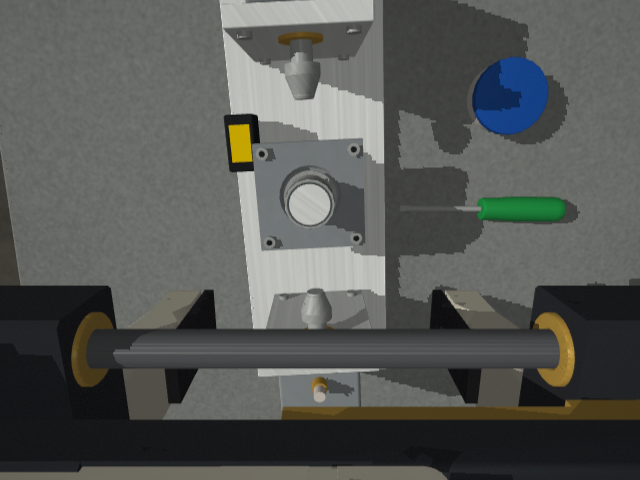

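Call:
{"api": "carry_out", "payload": {"plan": [[0.003,-0.006,-0.017,0,-0.004,0.01],[0.003,-0.006,-0.017,0,-0.004,0.01],[0.002,-0.003,-0.017,0,-0.004,0.01],[0,0,-0.009,0,0,0.005],[0,0,0,0,0,0]]}}

```text
time_s: 2.58
tcp_pos: [0.6248, -0.006, 0.1927]
eef_rot: [179.9, 0.2, -84.4]
contact_force: [-0.4, 0.5, 0.3]
gripper_width: 0.0877
```

Run:
```python
import numpy as np,cv2
from h import *
s=r.get_state();im=r.capture('wrist');cv2.imwrite('pics/w3.png',im[:,:,::-1])
print(s['tcp_pos'],s['eef_rot'],s['qd'])
print(proj('wrist',[(.625,-.0118,.135),(.625,-.0118,.097)],s))
g=cv2.cvtColor(im,cv2.COLOR_RGB2GRAY)
m=(g>215).astype(np.uint8);m[285:]=0
c=[k for k in cv2.findContours(m,0,1)[0] if cv2.contourArea(k)>800]
for k in c:
    (x,y),(a,b),t=cv2.fitEllipse(cv2.convexHull(k));print(x,y,a,b,cv2.contourArea(k),toplane('wrist',(x,y),.135,s))
```

```text
[ 0.62483398 -0.00596385  0.19265418] [179.87526545   0.1834465  -84.42273794] [ 1.01736065 -0.02518639  0.02547027  0.10421728 -0.65744471 -0.25834821]
[[323.41211204 239.77220753]
 [323.11070457 225.68761351]]
```

View pics/w3.png

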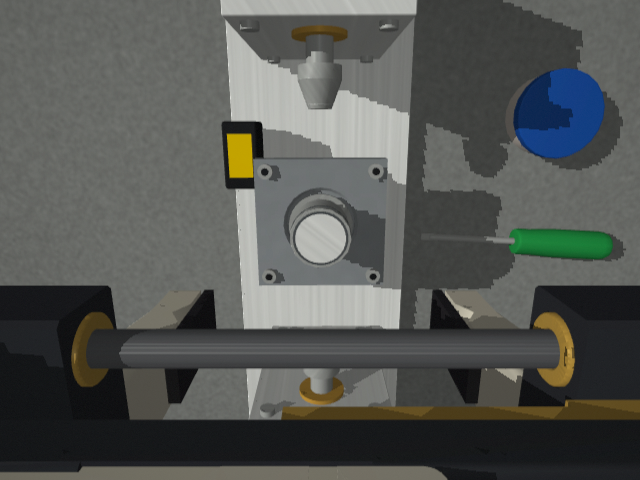

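The finished housing's top is at (320,238.5). The wrist estimate is about (0.627, -0.0125) and the top camera gave (0.625, -0.012), so I'll take (0.626, -0.012). Now I descend with the jaws along the fixture's x.

Call:
{"api": "carry_out", "payload": {"plan": [[0,-0.003,-0.015,0,0,0],[0,-0.002,-0.015,0,0,0],[0,0,-0.015,0,0,0],[0,0,-0.015,0,0,0],[0,0,-0.013,0,0,0],[0,0,-0.01,0,0,0],[0,0,-0.004,0,0,0],[0,0,0,0,0,0]]}}

```text
time_s: 3.3
tcp_pos: [0.6296, -0.0038, 0.1126]
eef_rot: [-179.4, 0.2, -84.0]
contact_force: [-0.6, -0.3, 0.6]
gripper_width: 0.0879
```

Call:
{"api": "carry_out", "payload": {"plan": [[-0.002,-0.006,-0.004,0,0.008,0],[-0.001,-0.002,-0.005,0,0,0],[0,0,0,0,0,0],[0,0,0,0,0,0]]}}

```text
time_s: 3.63
tcp_pos: [0.628, -0.0118, 0.1056]
eef_rot: [-179.7, 0.2, -83.9]
contact_force: [0.3, 0.5, 0.9]
gripper_width: 0.088
```

Call:
{"api": "carry_out", "payload": {"plan": [[-0.001,0,-0.003,0,0,-0.015],[-0.001,0,-0.001,0,0,0],[0,0,0,0,0,0]]}}

```text
time_s: 3.88
tcp_pos: [0.6264, -0.0121, 0.1022]
eef_rot: [-179.6, 0.3, -84.9]
contact_force: [0.2, 0.8, 0.3]
gripper_width: 0.0879
```

Call:
{"api": "carry_out", "payload": {"plan": [[0,0,0,0,0,0],[0,0,0,0,0,0],[0,0,0,0,0,0],[0,0,0,0,0,0],[0,0,0,0,0,0],[0,0,0,0,0,0],[0,0,0,0,0,0],[0,0,0,0,0,0]], "fingers": 1, "force": 30}}

```text
time_s: 4.55
tcp_pos: [0.6266, -0.012, 0.1027]
eef_rot: [-179.6, 0.3, -84.9]
contact_force: [0.1, -0.4, 0.2]
gripper_width: 0.0401
```

Call:
{"api": "carry_out", "payload": {"plan": [[0,0,0,0,0,0],[0,0,0,0,0,0],[0,0,0,0,0,0],[0,0,0,0,0,0]]}}

```text
time_s: 4.88
tcp_pos: [0.6266, -0.012, 0.1027]
eef_rot: [-179.6, 0.3, -84.9]
contact_force: [0.4, 0.1, 0.0]
gripper_width: 0.0134
```

Run:
```python
import numpy as np,cv2
from h import *
s=r.get_state();im=r.capture('wrist')
cv2.imwrite('pics/w4.png',im[:,:,::-1])
cv2.imwrite('pics/t4.png',cv2.resize(r.capture('top')[100:280,220:480,::-1],None,fx=3,fy=3))
cv2.imwrite('pics/s4.png',cv2.resize(r.capture('scene')[150:370,150:450,::-1],None,fx=2.6,fy=2.6))
print(r.get_state())
```

```text
{'time_s': 5.0333, 'joints': array([ 16.61403813,  19.79926148, -12.90681714,  -0.19327288,
       -56.81034545, -11.38155863]), 'qd': array([ 0.02410728, -0.01831157, -0.11112921, -0.03365309,  0.04106935,
        0.07856029]), 'joint_torque': array([ 7.64264441e-04, -5.41623008e+01,  2.62634897e+01,  6.25513673e+00,
        4.81816870e-02,  3.59167934e-04]), 'tcp_pos': array([ 0.62658153, -0.01198443,  0.10267058]), 'eef_rot': array([-179.55817146,    0.25483149,  -84.87165537]), 'contact_force': array([-0.7718413 ,  0.08091723, -0.72860691]), 'moment': array([ 0.06937981, -0.04996523,  0.00634845]), 'gripper_width': 0.002729071098199765}
```

View pics/w4.png

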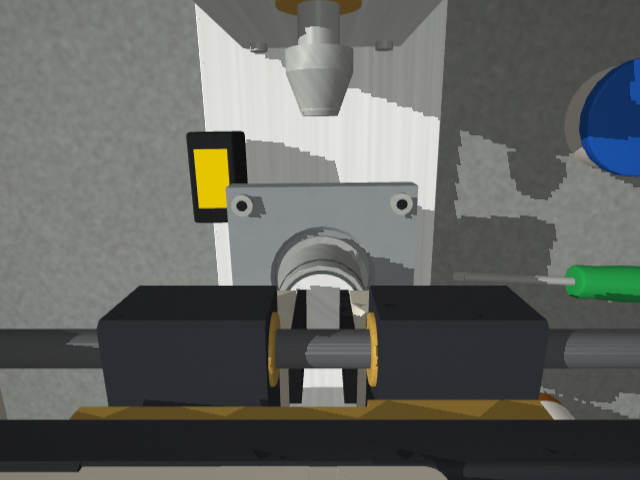

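View pics/s4.png

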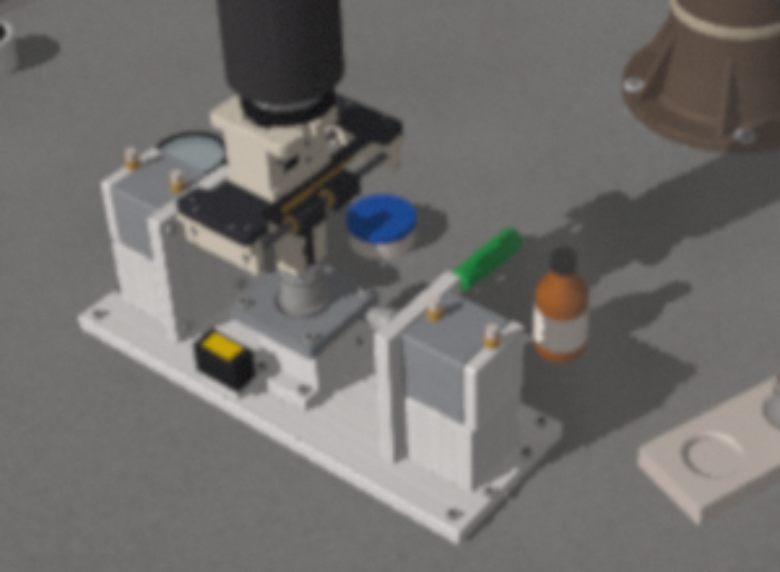

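Run:
```python
import numpy as np,cv2
from h import *
s=r.get_state()
cv2.imwrite('pics/w5.png',r.capture('wrist')[:,:,::-1])
print(s['gripper_width'],s['tcp_pos'])
print(proj('wrist',[(.6262,-.012,.135),(.6262,-.012,.097),s['tcp_pos'],s['tcp_pos']+[0,0,.019]],s))
print(proj('scene',[(.6262,-.012,.135),(.6262,-.012,.097),s['tcp_pos'],s['tcp_pos']+[0,0,.019]]))
print(proj('top',[(.6262,-.012,.135),(.6262,-.012,.097),s['tcp_pos'],s['tcp_pos']+[0,0,.019]]))
```

```text
0.002729071098199765 [ 0.62658153 -0.01198443  0.10267058]
[[323.80123292 310.44133602]
 [324.06543989 278.20672823]
 [323.24415843 282.24553356]
 [323.04031077 297.64740343]]
[[265.50203971 251.48756919]
 [266.69028844 264.45487211]
 [266.39563126 262.63564042]
 [265.80247044 256.17466494]]
[[347.24752623 185.72047643]
 [346.66095031 190.60599603]
 [346.73467946 189.72866497]
 [347.02561411 187.30084817]]
```

View pics/w5.png

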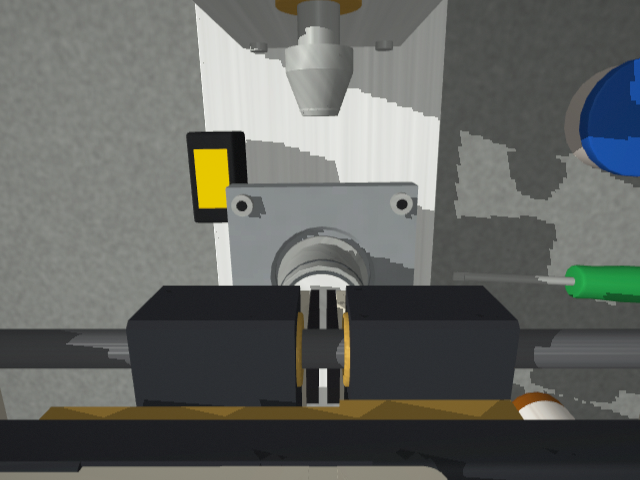

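View pics/t4.png

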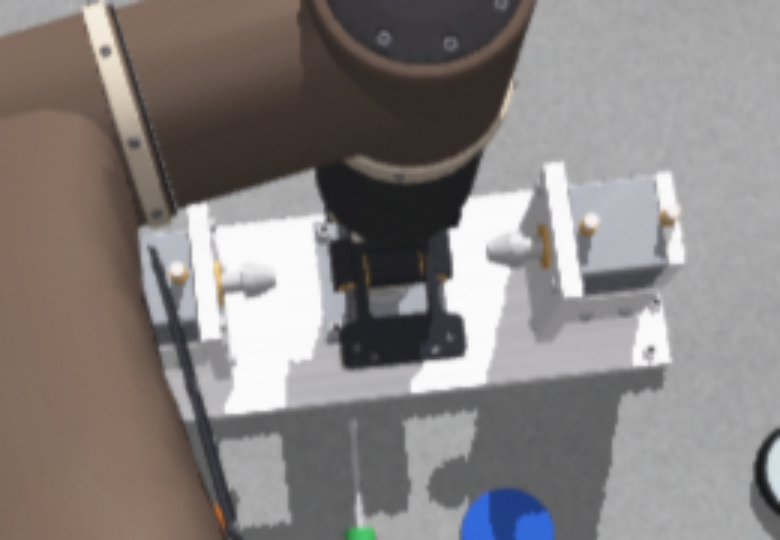

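Run:
```python
import cv2
a=cv2.imread('pics/w5.png')[170:420,220:430];b=cv2.imread('pics/w4.png')[170:420,220:430]
import numpy as np
cv2.imwrite('pics/c5.png',cv2.resize(np.hstack([b,a]),None,fx=1.9,fy=1.9,interpolation=cv2.INTER_CUBIC))
s=cv2.imread('pics/s4.png')[180:400,180:420]
cv2.imwrite('pics/c6.png',cv2.resize(s,None,fx=2.5,fy=2.5))
```

```text
(no output)
```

View pics/c5.png

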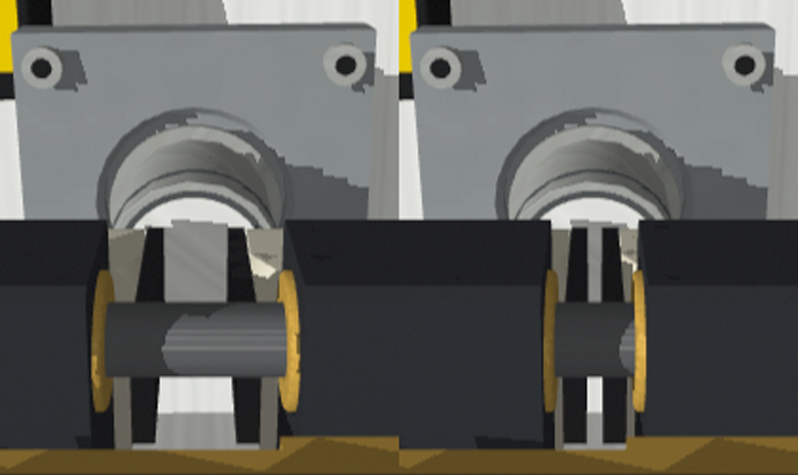

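View pics/c6.png

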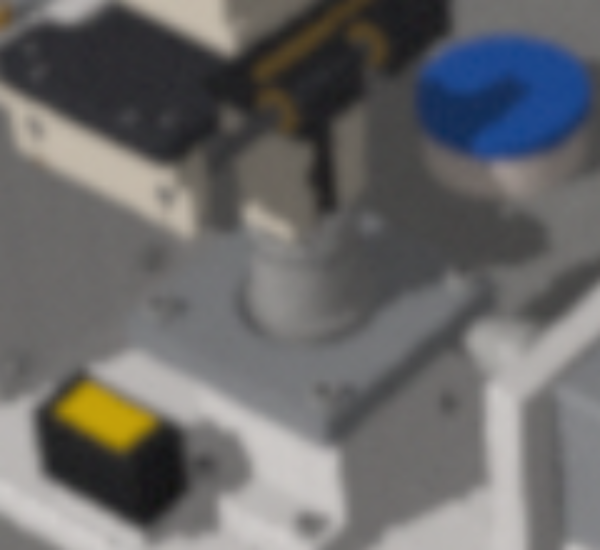

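The gripper closed on nothing. The finger tips look to be above the lid, about 35 mm short of the reported TCP. I'll lift and compare the visible tips with the TCP projection.

Call:
{"api": "carry_out", "payload": {"plan": [[0,0,0.02,0,0,0],[0,0,0.02,0,0,0],[0,0,0.02,0,0,0],[0,0,0.01,0,0,0],[0,0,0,0,0,0]]}}

```text
time_s: 5.5
tcp_pos: [0.6249, -0.0123, 0.1735]
eef_rot: [-179.8, 0.2, -84.9]
contact_force: [0.5, 0.6, 0.3]
gripper_width: 0.0006
```

Run:
```python
import numpy as np,cv2
from h import *
s=r.get_state();im=r.capture('scene')[:,:,::-1].copy()
cv2.imwrite('pics/w6.png',r.capture('wrist')[:,:,::-1])
p=proj('scene',[s['tcp_pos']+[0,0,d] for d in (0,.019,.035,.066)]);print(s['tcp_pos'],p)
x0,y0=190,130
c=cv2.resize(im[y0:y0+140,x0:x0+180],None,fx=4.4,fy=4.2,interpolation=cv2.INTER_CUBIC)
for q in p: cv2.circle(c,(int((q[0]-x0)*4.4),int((q[1]-y0)*4.2)),3,(0,0,255),-1)
cv2.imwrite('pics/s6.png',c)
```

```text
[ 0.62492861 -0.0123229   0.17346228] [[264.58404246 237.55239694]
 [263.95522595 230.65492351]
 [263.41685668 224.74956381]
 [262.35003274 213.04759721]]
```

View pics/s6.png

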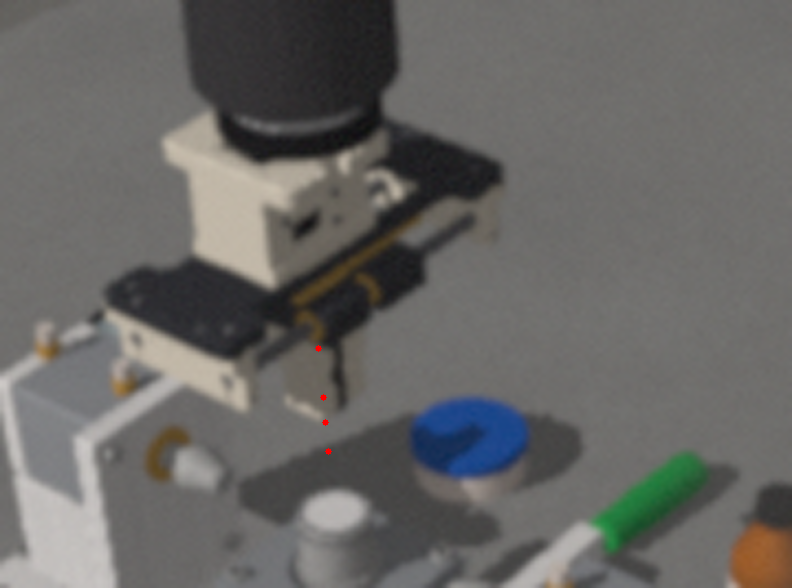

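View pics/w6.png

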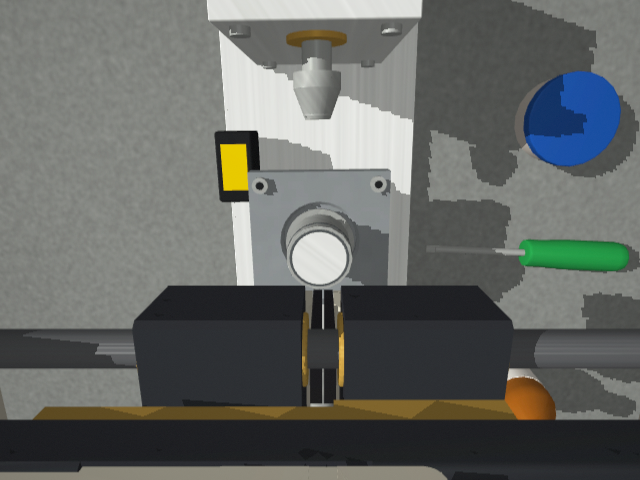

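The scene view shows the tips at about crop (318,410), while the TCP projects to (328,451). From wrist view 1, the open finger gap and its row both put the tips about 35 mm behind the reported TCP. So I'll treat the true tips as reported z + 0.035. I open and go deeper.

Call:
{"api": "carry_out", "payload": {"plan": [[0,0,0,0,0,0],[0,0,0,0,0,0],[0,0,0,0,0,0],[0,0,0,0,0,0],[0,0,0,0,0,0],[0,0,0,0,0,0],[0,0,0,0,0,0],[0,0,0,0,0,0],[0,0,0,0,0,0]], "fingers": -1}}

```text
time_s: 6.35
tcp_pos: [0.6209, -0.0127, 0.1648]
eef_rot: [179.5, 0.2, -84.9]
contact_force: [-0.2, -0.4, 0.2]
gripper_width: 0.0549
```

Run:
```python
import numpy as np,cv2
from h import *
s=r.get_state();im=r.capture('wrist');cv2.imwrite('pics/w7.png',im[:,:,::-1])
print(s['tcp_pos'],s['gripper_width'])
hsv=cv2.cvtColor(im,cv2.COLOR_RGB2GRAY)
print(hsv[250,280:365:4])
cv2.imwrite('pics/c7.png',cv2.resize(im[150:290,220:420,::-1],None,fx=4,fy=4,interpolation=cv2.INTER_CUBIC))
for z in(.135,):print(toplane('wrist',[(320,256)],z,s))
```

```text
[ 0.62090357 -0.01265759  0.16484488] 0.05489063635958291
[153  74 200 192 203 195 199 206 206 201 201 202 199 199 178 145  66  68
  72  75  73  75]
[[ 0.62269658 -0.01655284  0.135     ]]
```

View pics/c7.png

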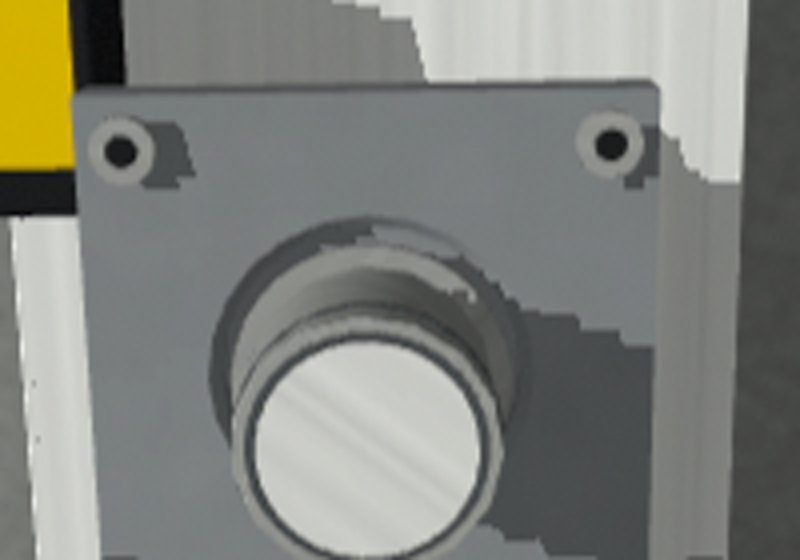

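Call:
{"api": "carry_out", "payload": {"plan": [[0.005,0,0,0,-0.006,0],[0.001,0,0,0,0,0],[0,0,0,0,0,0],[0,0,-0.01,0,0,0],[0,0,-0.01,0,0,0],[0,0,-0.01,0,0,0],[0,0,-0.01,0,0,0]]}}

```text
time_s: 6.98
tcp_pos: [0.629, -0.0124, 0.1238]
eef_rot: [-179.8, 0.2, -84.9]
contact_force: [-0.1, -0.4, -1.2]
gripper_width: 0.0877
```

Call:
{"api": "carry_out", "payload": {"plan": [[-0.002,0,-0.01,0,0,0],[-0.001,0,-0.01,0,0,0],[-0.001,0,-0.01,0,0,0],[-0.001,0,-0.01,0,0,0],[0,0,-0.004,0,0,0],[0,0,0,0,0,0]]}}

```text
time_s: 7.48
tcp_pos: [0.6199, -0.013, 0.0696]
eef_rot: [179.7, 0.2, -85.0]
contact_force: [-0.7, 0.4, -0.4]
gripper_width: 0.0877
```

Call:
{"api": "carry_out", "payload": {"plan": [[0.006,0,0.003,0,0,0],[0.001,0,0.001,0,0,0],[0,0,0,0,0,0]]}}

```text
time_s: 7.73
tcp_pos: [0.6281, -0.013, 0.0743]
eef_rot: [179.7, 0.1, -84.9]
contact_force: [0.1, 0.5, -1.1]
gripper_width: 0.0876
```

Call:
{"api": "carry_out", "payload": {"plan": [[-0.002,0,0,0,0,0],[0,0,0,0,0,0],[0,0,0,0,0,0],[0,0,0,0,0,0],[0,0,0,0,0,0],[0,0,0,0,0,0]], "fingers": 1}}

```text
time_s: 8.23
tcp_pos: [0.6276, -0.0128, 0.0767]
eef_rot: [180.0, 0.2, -84.9]
contact_force: [-0.4, -0.3, 0.4]
gripper_width: 0.0532
```

Call:
{"api": "carry_out", "payload": {"plan": [[-0.001,0,-0.002,0,0,0],[0,0,0,0,0,0],[0,0,0,0,0,0],[0,0,0,0,0,0],[0,0,0,0,0,0]]}}

```text
time_s: 8.65
tcp_pos: [0.6267, -0.0127, 0.0748]
eef_rot: [-180.0, 0.2, -84.9]
contact_force: [-0.0, 0.7, 0.6]
gripper_width: 0.0374
```

It is gripped at 37.4 mm. The TCP sits 16.2 mm below the underside, so seated in the tray means TCP z of about -0.002. Now I lift.

Call:
{"api": "carry_out", "payload": {"plan": [[0,0,0.008,0,0,0],[0,0,0.015,0,0,0],[0,0,0.02,0,0,0],[0,0,0.025,0,0,0],[0,0,0.025,0,0,0],[0,0,0.025,0,0,0],[0,0,0.01,0,0,0],[0,0,0,0,0,0]]}}

```text
time_s: 9.32
tcp_pos: [0.6212, -0.0134, 0.2062]
eef_rot: [179.4, 0.2, -85.0]
contact_force: [-0.3, -0.1, -2.4]
gripper_width: 0.0373
```

Call:
{"api": "carry_out", "payload": {"plan": [[-0.006,0.015,0.001,0,0,0.06],[-0.011,0.025,0,0,0,0.105],[-0.011,0.027,0,0,0,0.11],[-0.011,0.027,0,0,0,0.11],[-0.011,0.027,0,0,0,0.11],[-0.011,0.027,0,0,0,0.11],[-0.011,0.027,0,0,0,0.11],[-0.011,0.027,0,0,0,0.11],[-0.011,0.027,0,0,0,0.11],[-0.011,0.027,0,0,0,0.11],[-0.011,0.027,0,0,0,0.11],[-0.006,0.015,0,0,0,0.06]]}}

```text
time_s: 10.32
tcp_pos: [0.4847, 0.2899, 0.189]
eef_rot: [178.3, 0.8, -12.7]
contact_force: [0.2, -0.9, -2.7]
gripper_width: 0.0375
```

Call:
{"api": "carry_out", "payload": {"plan": [[-0.002,0.014,-0.015,0.013,-0.01,-0.008],[-0.002,0.01,-0.02,0.013,-0.01,-0.005],[0,0.002,-0.02,0,0,0],[0,0,-0.02,0,0,0],[0,0,-0.015,0,0,0],[0,0,0,0,0,0]]}}

```text
time_s: 10.82
tcp_pos: [0.4736, 0.3192, 0.0873]
eef_rot: [179.8, 0.3, -12.9]
contact_force: [-0.2, -0.2, -2.4]
gripper_width: 0.0376
```

Run:
```python
import numpy as np,cv2
from h import *
s=r.get_state();im=r.capture('wrist');cv2.imwrite('pics/w8.png',im[:,:,::-1])
print(s['tcp_pos'],s['eef_rot'],s['gripper_width'],proj('wrist',[(.4795,.318,.022)],s))
```

```text
[0.47357038 0.31919723 0.08727099] [179.78782593   0.30561088 -12.88514517] 0.03755766117121705 [[322.13354243 236.45613215]]
```

View pics/w8.png

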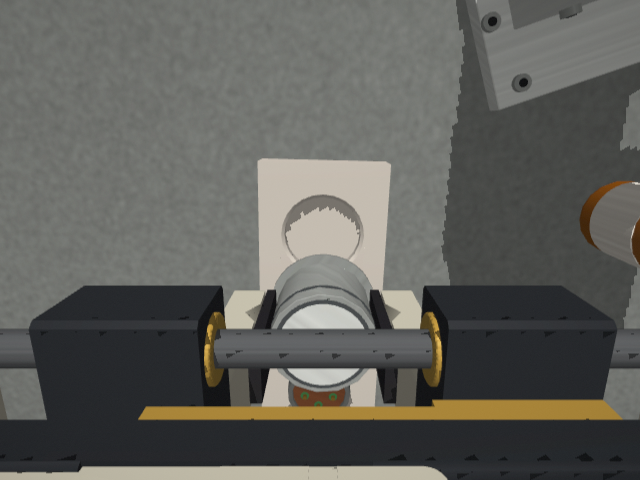

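Call:
{"api": "carry_out", "payload": {"plan": [[0.005,-0.001,-0.012,0,-0.004,0],[0.001,0,-0.012,0,0,0],[0,0,-0.012,0,0,0],[0,0,-0.012,0,0,0],[0,0,-0.005,0,0,0],[0,0,0,0,0,0]]}}

```text
time_s: 11.37
tcp_pos: [0.4816, 0.3188, 0.0351]
eef_rot: [180.0, -0.1, -12.9]
contact_force: [-0.1, -0.0, -2.5]
gripper_width: 0.0374
```

Call:
{"api": "carry_out", "payload": {"plan": [[-0.001,-0.001,-0.008,0,0,0],[0,0,-0.008,0,0,0],[0,0,-0.005,0,0,0],[0,0,0,0,0,0]]}}

```text
time_s: 11.7
tcp_pos: [0.4815, 0.3186, 0.0142]
eef_rot: [-179.9, -0.1, -12.9]
contact_force: [-0.3, 0.7, -1.6]
gripper_width: 0.0377
```

Call:
{"api": "carry_out", "payload": {"plan": [[-0.001,0,-0.004,0,0,0],[0,0,-0.004,0,0,0],[0,0,-0.003,0,0,0],[0,0,0,0,0,0]]}}

```text
time_s: 12.03
tcp_pos: [0.4807, 0.319, 0.0026]
eef_rot: [-179.8, -0.2, -12.9]
contact_force: [-0.9, 0.1, -2.1]
gripper_width: 0.0374
```

Call:
{"api": "carry_out", "payload": {"plan": [[0,0,-0.002,0,0,0],[0,0,-0.002,0,0,0],[0,0,0,0,0,0]]}}

```text
time_s: 12.28
tcp_pos: [0.4809, 0.3192, -0.0016]
eef_rot: [-179.8, -0.2, -12.9]
contact_force: [0.5, 0.4, -2.1]
gripper_width: 0.0375
```

Call:
{"api": "carry_out", "payload": {"plan": [[0,0,-0.0015,0,0,0],[0,0,-0.001,0,0,0]]}}

```text
time_s: 12.45
tcp_pos: [0.4814, 0.3194, -0.0023]
eef_rot: [-179.8, -0.2, -12.8]
contact_force: [-7.1, -1.3, 13.0]
gripper_width: 0.0372
```

Call:
{"api": "carry_out", "payload": {"plan": [[0,0,0.0005,0,0,0],[0,0,0,0,0,0],[0,0,0,0,0,0],[0,0,0,0,0,0],[0,0,0,0,0,0],[0,0,0,0,0,0],[0,0,0,0,0,0],[0,0,0,0,0,0]], "fingers": -1}}

```text
time_s: 13.12
tcp_pos: [0.4828, 0.3208, -0.0001]
eef_rot: [-179.6, -0.4, -12.8]
contact_force: [0.3, -0.5, -0.3]
gripper_width: 0.0843
```

Call:
{"api": "carry_out", "payload": {"plan": [[0,0,0.015,0,0,0],[0,0,0.025,0,0,0],[0,0,0.03,0,0,0],[-0.02,0.003,0.02,0,0,0],[-0.025,0.004,0.005,0,0,0],[-0.025,0.005,0,0,0.005,0],[-0.018,0.004,0,0,0,0],[0,0,0,0,0,0]]}}

```text
time_s: 13.78
tcp_pos: [0.3917, 0.3354, 0.0976]
eef_rot: [-179.8, 0.0, -13.0]
contact_force: [-0.4, -0.2, 0.1]
gripper_width: 0.0876
```

Run:
```python
import numpy as np,cv2
from h import *
s=r.get_state();im=r.capture('wrist');cv2.imwrite('pics/w9.png',im[:,:,::-1])
print(s['tcp_pos'],s['eef_rot'],s['gripper_width'],proj('wrist',[(.480,.318,.058),(.480,.318,.022),(.393,.3402,.058)],s))
```

```text
[0.39167845 0.33541431 0.0975805 ] [-1.79794783e+02  2.67134028e-02 -1.30057559e+01] 0.08763983821358974 [[317.47298865  92.36828717]
 [318.36925617  97.13073763]
 [314.42081648 257.98081462]]
```

View pics/w9.png

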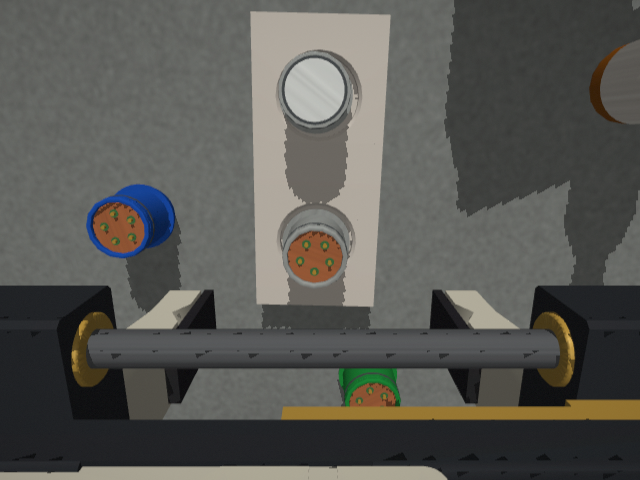

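The finished housing sits in the far pocket, with its top at (316,89). The new housing's top is at (316,255), about 1.5 mm further in x than first taken. I descend on it.

Call:
{"api": "carry_out", "payload": {"plan": [[0.002,0.003,-0.015,0,0,0],[0,0.001,-0.018,0,0,0],[0,0,-0.018,0,0,0],[0,0,-0.018,0,0,0],[0,0,-0.012,0,0,0],[0,0,-0.006,0,0,0],[0,0,0,0,0,0]]}}

```text
time_s: 14.42
tcp_pos: [0.3982, 0.341, 0.0084]
eef_rot: [-179.6, -0.1, -12.9]
contact_force: [-0.1, 0.3, -0.1]
gripper_width: 0.0877
```

Call:
{"api": "carry_out", "payload": {"plan": [[-0.003,-0.001,-0.005,0,0,0],[-0.001,0,-0.003,0,0,0],[0,0,0,0,0,0]]}}

```text
time_s: 14.67
tcp_pos: [0.3951, 0.3402, 0.0003]
eef_rot: [-179.5, -0.2, -12.9]
contact_force: [0.2, -0.4, 0.5]
gripper_width: 0.0877
```

Call:
{"api": "carry_out", "payload": {"plan": [[-0.001,0,0,-0.007,0.005,0],[0,0,0,0,0,0],[0,0,0,0,0,0],[0,0,0,0,0,0],[0,0,0,0,0,0],[0,0,0,0,0,0],[0,0,0,0,0,0],[0,0,0,0,0,0],[0,0,0,0,0,0],[0,0,0,0,0,0],[0,0,0,0,0,0]], "fingers": 1}}

```text
time_s: 15.58
tcp_pos: [0.3947, 0.3417, 0.0029]
eef_rot: [-179.8, -0.0, -12.9]
contact_force: [0.1, -0.6, 0.5]
gripper_width: 0.0377
```

Call:
{"api": "carry_out", "payload": {"plan": [[0,0,0.008,0,0,0],[0,0,0.015,0,0,0],[0,0,0.025,0,0,0],[0,0,0.03,0,0,0],[0,0,0.03,0,0,0],[0,0,0.03,0,0,0],[0,0,0.03,0,0,0],[0,0,0.025,0,0,0],[0,0,0.015,0,0,0],[0,0,0,0,0,0]]}}

```text
time_s: 16.42
tcp_pos: [0.3912, 0.3356, 0.2229]
eef_rot: [179.8, 0.1, -12.9]
contact_force: [0.8, 0.3, -1.8]
gripper_width: 0.0379
```

Call:
{"api": "carry_out", "payload": {"plan": [[0.01,-0.015,0,0,0,-0.06],[0.018,-0.027,0,0,0,-0.11],[0.019,-0.029,0,0,0,-0.11],[0.019,-0.029,0,0,0,-0.11],[0.019,-0.029,0,0,0,-0.11],[0.019,-0.029,0,0,0,-0.11],[0.019,-0.029,0,0,0,-0.11],[0.019,-0.029,0,0,0,-0.11],[0.019,-0.029,0,0,0,-0.11],[0.019,-0.029,0,0,0,-0.11],[0.018,-0.027,0,0,0,-0.11],[0.01,-0.015,0,0,0,-0.06]]}}

```text
time_s: 17.42
tcp_pos: [0.5978, 0.0059, 0.2168]
eef_rot: [179.5, 0.3, -85.7]
contact_force: [-0.1, 1.5, -1.6]
gripper_width: 0.0373
```

Call:
{"api": "carry_out", "payload": {"plan": [[0.01,-0.007,-0.01,0,-0.006,0.01],[0.01,-0.007,-0.015,0,0,0],[0.004,-0.002,-0.015,0,0,0],[0,0,-0.01,0,0,0],[0,0,0,0,0,0]]}}

```text
time_s: 17.83
tcp_pos: [0.6217, -0.0153, 0.1582]
eef_rot: [179.5, 0.3, -85.3]
contact_force: [-0.3, -0.3, -2.9]
gripper_width: 0.0376
```

Run:
```python
import numpy as np,cv2
from h import *
s=r.get_state();im=r.capture('wrist');cv2.imwrite('pics/w10.png',im[:,:,::-1])
print(s['tcp_pos'],s['eef_rot'],s['gripper_width'],proj('wrist',[(.6265,-.0125,.097)],s))
```

```text
[ 0.62170792 -0.01528578  0.15821661] [179.46020591   0.2619896  -85.28260688] 0.03758645077717963 [[314.01154735 250.86050909]]
```

View pics/w10.png

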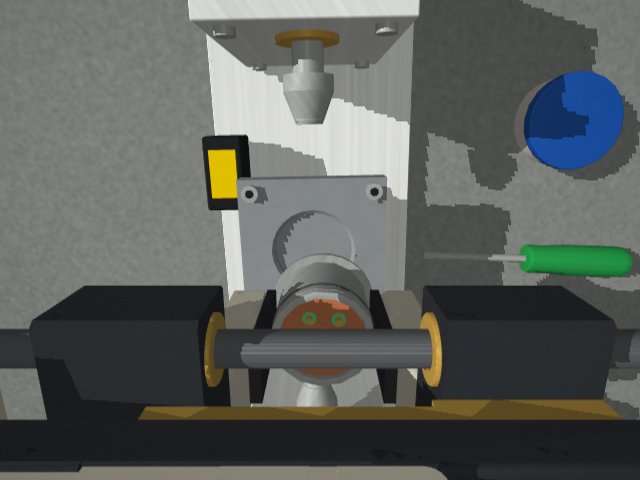

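The empty nest is at (314,250.5), and (0.6265,-0.0125) projects there within 0.5 px. I lower the housing.

Call:
{"api": "carry_out", "payload": {"plan": [[0.004,0.002,-0.01,0,-0.008,0.005],[0.001,0.001,-0.01,0,0,0],[0,0,-0.01,0,0,0],[0,0,-0.005,0,0,0],[0,0,0,0,0,0]]}}

```text
time_s: 18.3
tcp_pos: [0.6266, -0.0093, 0.1243]
eef_rot: [-179.9, 0.2, -84.6]
contact_force: [-0.3, 0.4, -1.6]
gripper_width: 0.0373
```

Call:
{"api": "carry_out", "payload": {"plan": [[0,-0.002,-0.008,0,0,0],[0,-0.001,-0.008,0,0,0],[0,0,-0.006,0,0,0],[0,0,-0.003,0,0,0],[0,0,0,0,0,0]]}}

```text
time_s: 18.72
tcp_pos: [0.6268, -0.0123, 0.0979]
eef_rot: [-179.8, 0.2, -84.6]
contact_force: [0.1, -0.1, -1.4]
gripper_width: 0.0374
```

Call:
{"api": "carry_out", "payload": {"plan": [[0,0,-0.005,0,0,0],[0,0,-0.004,0,0,0],[0,0,-0.003,0,0,0],[0,0,0,0,0,0]]}}

```text
time_s: 19.05
tcp_pos: [0.627, -0.0125, 0.0849]
eef_rot: [-179.8, 0.2, -84.6]
contact_force: [0.2, -1.0, -1.4]
gripper_width: 0.0371
```

Underside at about 0.096, so it has entered the recess without contact. Now the last few millimetres.

Call:
{"api": "carry_out", "payload": {"plan": [[0,0,-0.002,0,0,0],[0,0,-0.0015,0,0,0],[0,0,-0.001,0,0,0]]}}

```text
time_s: 19.3
tcp_pos: [0.6274, -0.0125, 0.0804]
eef_rot: [-179.8, 0.2, -84.6]
contact_force: [-0.7, -0.8, -0.9]
gripper_width: 0.0371
```

Call:
{"api": "carry_out", "payload": {"plan": [[0,0,-0.0015,0,0,0],[0,0,-0.001,0,0,0]]}}

```text
time_s: 19.47
tcp_pos: [0.6275, -0.0124, 0.0799]
eef_rot: [-179.7, 0.2, -84.5]
contact_force: [-4.0, 0.9, 7.0]
gripper_width: 0.0374
```

Contact is at 0.0799, as predicted, so it is seated. I release.

Call:
{"api": "carry_out", "payload": {"plan": [[0,0,0.0005,0,0,0],[0,0,0,0,0,0],[0,0,0,0,0,0],[0,0,0,0,0,0],[0,0,0,0,0,0],[0,0,0,0,0,0],[0,0,0,0,0,0],[0,0,0,0,0,0],[0,0,0,0,0,0]], "fingers": -1}}

```text
time_s: 20.22
tcp_pos: [0.629, -0.0122, 0.0818]
eef_rot: [-179.5, 0.2, -84.5]
contact_force: [-0.0, -0.1, 0.1]
gripper_width: 0.0866
```

Call:
{"api": "carry_out", "payload": {"plan": [[0,0,0.012,0,0,0],[0,0,0.02,0,0,0],[0,0,0.025,0,0,0],[0,0,0.03,0,0,0],[0,0,0.03,0,0,0],[0,0,0.02,0,0,0],[0,0,0,0,0,0]]}}

```text
time_s: 20.8
tcp_pos: [0.6263, -0.0136, 0.228]
eef_rot: [-179.7, 0.1, -84.5]
contact_force: [1.1, -0.6, -0.1]
gripper_width: 0.0877
```

Run:
```python
import numpy as np,cv2
from h import *
s=r.get_state();im=r.capture('wrist');cv2.imwrite('pics/w11.png',im[:,:,::-1])
print(s['time_s'],s['tcp_pos'],s['eef_rot'],s['gripper_width'],s['joints'],proj('wrist',[(.6265,-.0125,.135)],s))
```

```text
20.8 [ 0.6262964  -0.01356666  0.22803791] [-1.79746083e+02  7.32578734e-02 -8.44935924e+01] 0.08765745791653319 [ 1.65718451e+01  1.47359187e+01 -3.01735017e+00 -2.43551757e-02
 -7.19834755e+01 -1.10581202e+01] [[322.9966702  236.39140215]]
```

View pics/w11.png

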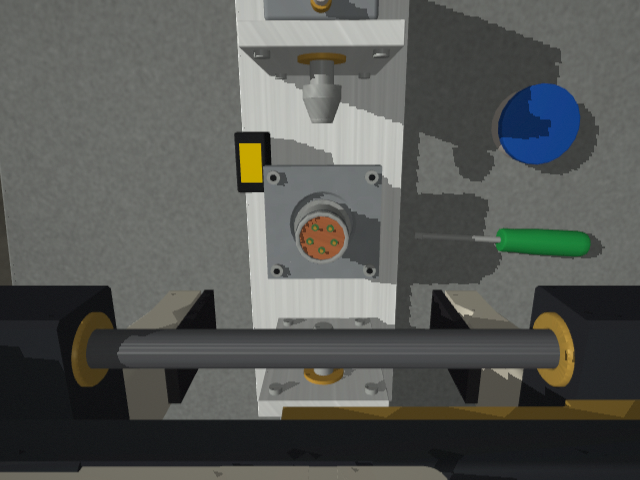

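The new housing sits in the nest at (321.5,237), predicted (323,236.4). Next is the magnifier: lens at about (0.488,-0.342), heading -7.6°.

Call:
{"api": "carry_out", "payload": {"plan": [[-0.008,-0.012,0,0,0,0.06],[-0.017,-0.025,0,0,0,0.115],[-0.019,-0.028,0,0,0,0.12],[-0.019,-0.028,0,0,0,0.12],[-0.019,-0.028,-0.005,0,0,0.12],[-0.019,-0.028,-0.005,0,0,0.12],[-0.019,-0.028,-0.005,0,0,0.12],[-0.019,-0.028,-0.005,0,0,0.12],[-0.019,-0.028,-0.005,0,0,0.12],[-0.019,-0.028,-0.005,0,0,0.12],[-0.017,-0.025,-0.005,0,0,0.11],[-0.008,-0.012,0,0,0,0.06]]}}

```text
time_s: 21.85
tcp_pos: [0.4113, -0.3157, 0.1875]
eef_rot: [-179.8, 0.5, -6.9]
contact_force: [-0.6, 1.3, -0.2]
gripper_width: 0.0877
```

Call:
{"api": "carry_out", "payload": {"plan": [[-0.001,-0.01,-0.015,0,-0.008,-0.005],[0,-0.004,-0.02,0,0,0],[0,0,-0.02,0,0,0],[0,0,-0.01,0,0,0],[0,0,0,0,0,0]]}}

```text
time_s: 22.27
tcp_pos: [0.4045, -0.3335, 0.1194]
eef_rot: [-179.7, 0.1, -7.4]
contact_force: [-0.1, -0.4, -0.4]
gripper_width: 0.0876
```

Run:
```python
import numpy as np,cv2
from h import *
s=r.get_state();im=r.capture('wrist');cv2.imwrite('pics/w12.png',im[:,:,::-1])
print(s['time_s'],s['tcp_pos'],s['eef_rot'],s['joints'],proj('wrist',[(.4879,-.3421,.012),(.4086,-.3315,.012)],s))
```

```text
22.2667 [ 0.40445798 -0.33352997  0.11942018] [-1.79662579e+02  9.99961109e-02 -7.35604762e+00] [-18.31288951  10.18274741 -23.83000794  -0.37599623 -56.15012265
 101.16642878] [[320.41625086 109.72171209]
 [320.08039438 225.14413438]]
```

View pics/w12.png

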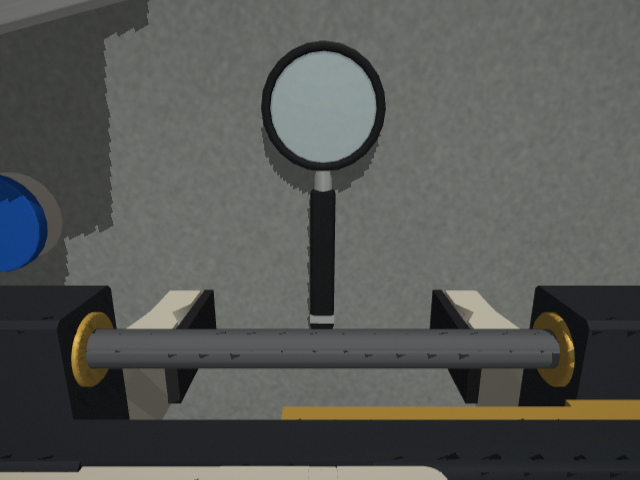

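Lens at (323.5,106), with the handle running straight down column 322; refined lens position about (0.490,-0.344). I descend to the handle.

Call:
{"api": "carry_out", "payload": {"plan": [[0.004,0,-0.015,0,0,0],[0.002,0,-0.018,0,0,0],[0,0,-0.018,0,0,0],[0,0,-0.018,0,0,0],[0,0,-0.018,0,0,0],[0,0,-0.015,0,0,0],[0,0,-0.01,0,0,0],[0,0,0,0,0,0]]}}

```text
time_s: 22.98
tcp_pos: [0.4162, -0.3348, 0.0116]
eef_rot: [-179.9, -0.5, -7.1]
contact_force: [-1.4, -0.4, -0.1]
gripper_width: 0.0877
```

Call:
{"api": "carry_out", "payload": {"plan": [[-0.003,0.001,-0.01,0,0.008,-0.007],[-0.002,0,-0.01,0,0,0],[0,0,-0.006,0,0,0],[0,0,-0.003,0,0,0],[0,0,0,0,0,0]]}}

```text
time_s: 23.4
tcp_pos: [0.4129, -0.3343, -0.0172]
eef_rot: [180.0, -0.2, -7.5]
contact_force: [0.7, 0.2, -0.5]
gripper_width: 0.0878
```

Call:
{"api": "carry_out", "payload": {"plan": [[-0.001,0,-0.004,0,0.003,0],[-0.001,0,-0.004,0,0,0],[0,0,-0.002,0,0,0],[0,0,0,0,0,0]]}}

```text
time_s: 23.73
tcp_pos: [0.4115, -0.3347, -0.0274]
eef_rot: [179.9, -0.1, -7.5]
contact_force: [-0.1, -0.3, -1.0]
gripper_width: 0.0873
```

Call:
{"api": "carry_out", "payload": {"plan": [[0,0,-0.002,0,0,0],[0,0,-0.0015,0,0,0],[0,0,0,0,0,0]]}}

```text
time_s: 23.98
tcp_pos: [0.4117, -0.3349, -0.031]
eef_rot: [179.9, -0.1, -7.5]
contact_force: [-0.4, 0.8, 0.5]
gripper_width: 0.0876
```

Call:
{"api": "carry_out", "payload": {"plan": [[0,0,-0.0015,0,0,0],[0,0,0,0,0,0]]}}

```text
time_s: 24.15
tcp_pos: [0.4119, -0.3349, -0.0325]
eef_rot: [179.9, -0.2, -7.5]
contact_force: [-0.5, 0.7, 0.1]
gripper_width: 0.0877
```

Call:
{"api": "carry_out", "payload": {"plan": [[0,0,0,0,0,0],[0,0,0,0,0,0],[0,0,0,0,0,0],[0,0,0,0,0,0],[0,0,0,0,0,0],[0,0,0,0,0,0]], "fingers": 1, "force": 50}}

```text
time_s: 24.65
tcp_pos: [0.4121, -0.335, -0.0322]
eef_rot: [179.9, -0.2, -7.5]
contact_force: [0.1, -1.2, -0.0]
gripper_width: 0.0534
```

Call:
{"api": "carry_out", "payload": {"plan": [[0,0,0,0,0,0],[0,0,0,0,0,0],[0,0,0,0,0,0],[0,0,0,0,0,0],[0,0,0,0,0,0],[0,0,0,0,0,0],[0,0,0,0,0,0],[0,0,0,0,0,0]]}}

```text
time_s: 25.32
tcp_pos: [0.4121, -0.335, -0.0321]
eef_rot: [179.9, -0.2, -7.5]
contact_force: [0.6, 0.3, 0.2]
gripper_width: 0.0175
```

The handle is gripped at 17.5 mm. The lens is about 40 mm above the reported TCP, so the final TCP z is about 0.123. I lift.

Call:
{"api": "carry_out", "payload": {"plan": [[0,0,0.006,0,0,0],[0,0,0.012,0,0,0],[0,0,0.02,0,0,0],[0,0,0.025,0,0,0],[0,0,0.03,0,0,0],[0,0,0.03,0,0,0],[0,0,0.03,0,0,0],[0,0,0.03,0,0,0],[0,0,0.025,0,0,0],[0,0,0.015,0,0,0],[0,0,0,0,0,0]]}}

```text
time_s: 26.23
tcp_pos: [0.4043, -0.3322, 0.2025]
eef_rot: [-180.0, 0.3, -7.6]
contact_force: [-0.0, -0.6, -0.8]
gripper_width: 0.0177
```

Run:
```python
import numpy as np,cv2
from h import *
s=r.get_state();im=r.capture('wrist');cv2.imwrite('pics/w13.png',im[:,:,::-1])
cv2.imwrite('pics/s13.png',r.capture('scene')[:,:,::-1])
print(s['time_s'],s['tcp_pos'],s['eef_rot'],s['gripper_width'])
```

```text
26.2333 [ 0.40425696 -0.3322164   0.20252963] [-179.98345737    0.33756092   -7.56237712] 0.017738592788944067
```

View pics/w13.png

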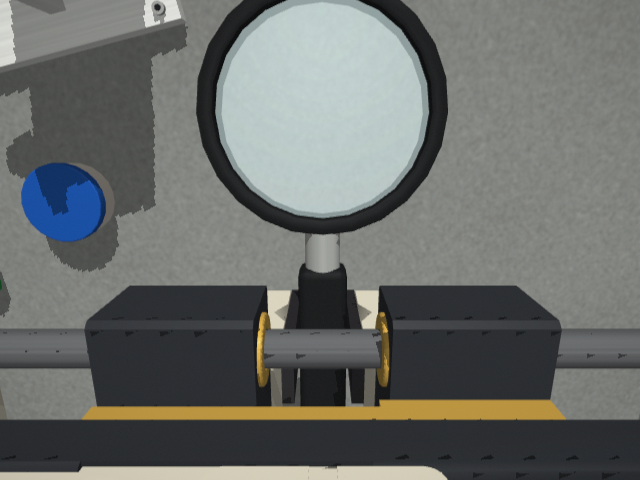

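View pics/s13.png

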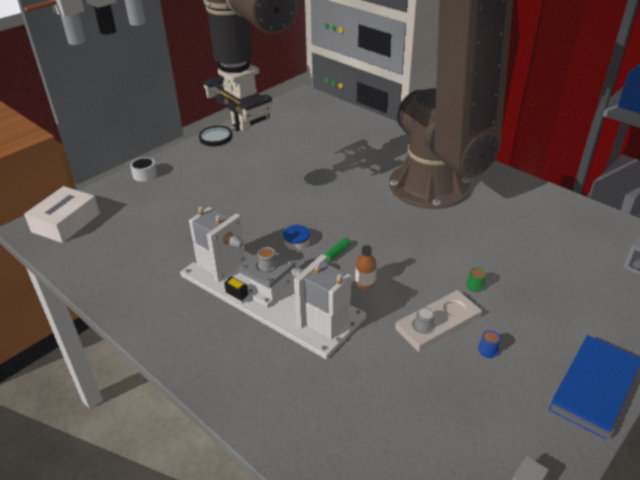

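The magnifier is held level, with the rim centred at (321.5,107) against a predicted row of about 109.5. The scene view shows both housings in place. I carry it in y in front of the fixture first, then in x.

Call:
{"api": "carry_out", "payload": {"plan": [[0.001,0.01,0,0,0,0],[0.002,0.02,0,0,0,0],[0.002,0.028,0,0,0,0],[0.002,0.03,0,0,0,0],[0.002,0.03,0,0,0,0],[0.002,0.03,0,0,0,0],[0.002,0.03,0,0,0,0],[0.002,0.03,0,0,0,0],[0.002,0.03,0,0,0,0],[0.002,0.028,0,0,0,0],[0.002,0.02,0,0,0,0],[0.001,0.01,0,0,0,0]]}}

```text
time_s: 27.33
tcp_pos: [0.4086, -0.0195, 0.1785]
eef_rot: [-180.0, 2.6, -8.2]
contact_force: [0.9, 0.3, -1.2]
gripper_width: 0.0175
```

Call:
{"api": "carry_out", "payload": {"plan": [[0.008,0.004,0.003,-0.003,-0.015,0.003],[0.013,0.004,0.003,-0.003,-0.015,0.003],[0.015,0.004,0.003,0,-0.01,0.003],[0.015,0.002,0.002,0,0,0],[0.015,0,0,0,0,0],[0.015,0,0,0,0,0],[0.015,0,0,0,0,0],[0.012,0,0,0,0,0],[0.008,0,0,0,0,0],[0.003,0,0,0,0,0],[0,0,0,0,0,0]]}}

```text
time_s: 28.25
tcp_pos: [0.5389, -0.0074, 0.1838]
eef_rot: [179.7, 0.3, -7.6]
contact_force: [-0.0, 0.8, -2.3]
gripper_width: 0.0174
```

Run:
```python
import numpy as np,cv2
from h import *
s=r.get_state();im=r.capture('wrist');cv2.imwrite('pics/w14.png',im[:,:,::-1])
print(s['time_s'],s['tcp_pos'],s['eef_rot'],s['gripper_width'])
```

```text
28.25 [ 0.53892769 -0.0074053   0.18375297] [179.65371258   0.31861431  -7.59682869] 0.01744338058509252
```

View pics/w14.png

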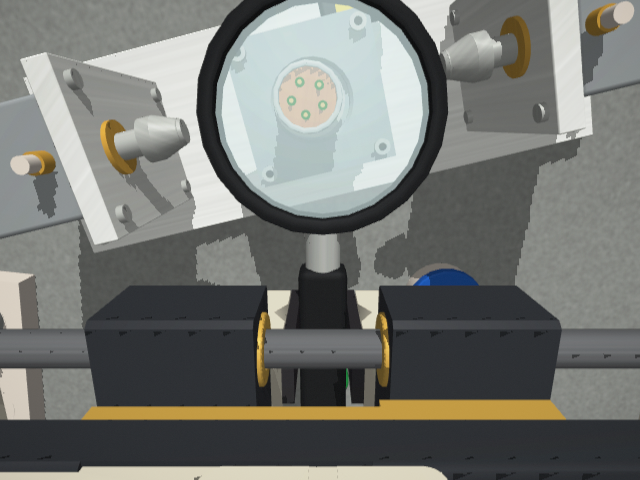

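The pins show through the lens at (308,96). I correct xy and lower.

Call:
{"api": "carry_out", "payload": {"plan": [[0.005,0.003,0,0,-0.004,0],[0.004,0.002,-0.006,0,0,0],[0.001,0,-0.008,0,0,0],[0,0,-0.008,0,0,0],[0,0,-0.008,0,0,0],[0,0,-0.006,0,0,0],[0,0,-0.003,0,0,0],[0,0,0,0,0,0]]}}

```text
time_s: 28.97
tcp_pos: [0.5467, -0.002, 0.1403]
eef_rot: [179.7, 0.1, -7.6]
contact_force: [-0.4, -0.2, -1.0]
gripper_width: 0.0178
```

Call:
{"api": "carry_out", "payload": {"plan": [[0.002,0,-0.005,0,0,0],[0.001,0,-0.005,0,0,0],[0,0,-0.003,0,0,0],[0,0,0,0,0,0],[0,0,0,0,0,0]]}}

```text
time_s: 29.38
tcp_pos: [0.5502, -0.002, 0.1262]
eef_rot: [179.7, 0.1, -7.6]
contact_force: [-0.4, -0.5, -1.6]
gripper_width: 0.0173
```

Run:
```python
import numpy as np,cv2
from h import *
s=r.get_state();im=r.capture('wrist');cv2.imwrite('pics/w15.png',im[:,:,::-1])
sc=r.capture('scene');cv2.imwrite('pics/s15.png',cv2.resize(sc[170:350,170:410,::-1],None,fx=3.3,fy=3.3,interpolation=cv2.INTER_CUBIC))
tp=r.capture('top');cv2.imwrite('pics/t15.png',tp[:,:,::-1])
print(s['time_s'],s['tcp_pos'],s['eef_rot'],s['gripper_width'],s['qd'])
print(proj('wrist',[(.6268,-.0125,.135)],s),proj('scene',[(.6268,-.0125,.135),(.6268,-.0125,.163)]))
```

```text
29.3833 [ 0.55017793 -0.0020011   0.1261661 ] [ 1.79705219e+02  9.40661431e-02 -7.55907620e+00] 0.01733033147715098 [-0.07102806  0.30136964 -0.21601472  0.00969831  0.33300048  0.07453322]
[[323.7421049  115.46661149]] [[265.14639406 251.52139285]
 [264.23913925 241.67177466]]
```

View pics/w15.png

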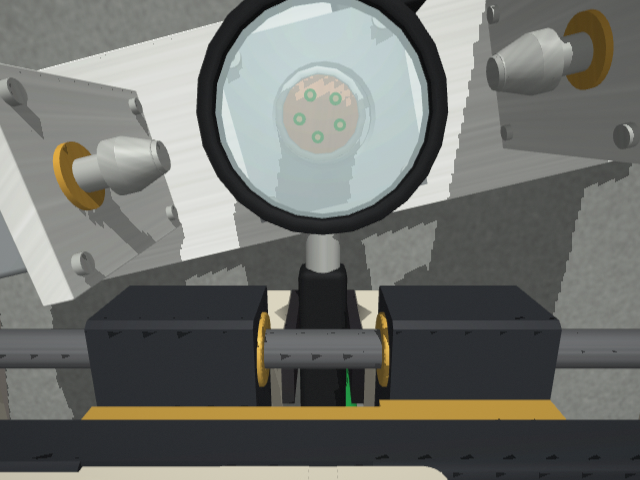

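View pics/s15.png

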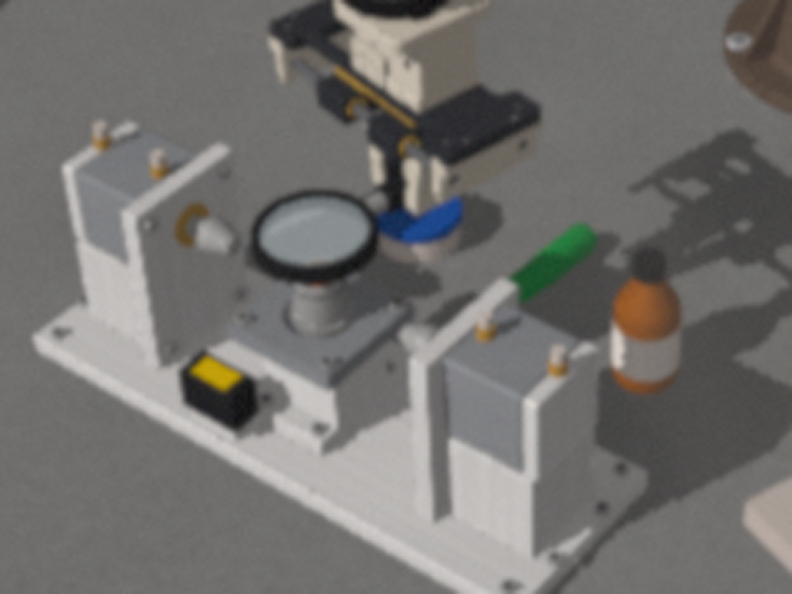

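View pics/t15.png

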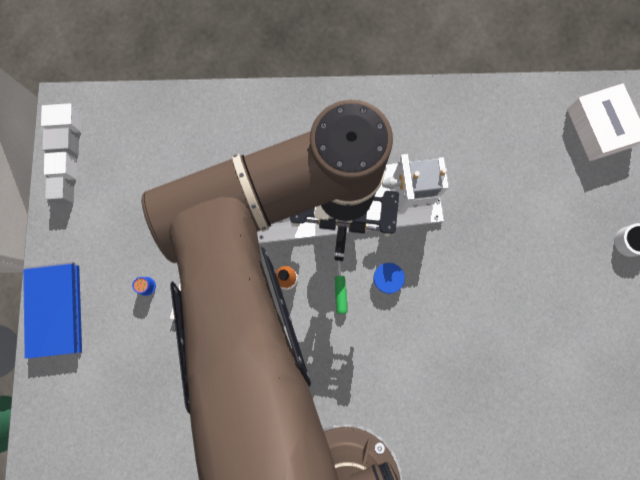

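Final checks:
- **Lens over housing:** in the wrist view the pins are at (320,113) and the rim centre is at about (321.5,107). Allowing for parallax, the offset is under 2 mm.
- **Height:** in the scene view the lens centre is at (265.5,241.2), which matches a lens height of about 0.164 m. That leaves a gap of about 2 cm.
- **Holding:** grip width 17.3 mm, joint speeds below 0.35 °/s.

I hand the job in.

Run:
```python
from plant import r
print(r.close_job()); s=r.get_state(); print(s['time_s'],s['tcp_pos'],s['gripper_width'])
```

```text
the job is handed in; nothing more can be done
None
the job is handed in; nothing more can be done
```

I finished the swap and handed the job in at about 29.5 s; no verdict is reported. The finished housing is in the tray's far pocket and the new one is in the nest. The magnifier is held by its handle over the new housing.

**What the last checks showed**
- **New housing:** contact came at the predicted depth in the nest. The wrist view put it within about 1 mm of the nest axis and upright.
- **Finished housing:** contact also came at the predicted depth in the far pocket. It stood flat and upright in a wrist view afterwards and was still there in the scene view while I carried the magnifier. I did not look at it again at the very end, when the arm hid the tray from the top camera.
- **Magnifier:** the lens was within about 2 mm of the new housing's axis and looked level, with its rim about 2 cm above the housing. The grip was 17.3 mm wide and the joints moved slower than 0.35 °/s. No contact force showed beyond sensor noise and the load's weight.
- **Bystanders:** the bottle, lid box, screwdriver and look-alikes looked undisturbed in the last views that showed them.

**What failed or disagreed**
- **First grasp missed:** the finger tips sit about 35 mm behind the reported TCP, so the gripper closed just above the lid without touching it. I measured the offset in the wrist and scene views (about 35 mm against 28 mm), used 35 mm, and the second grasp held.
- **Cameras:** the wrist and top cameras differed by 1 to 3 mm; I blended the two.

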